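# Turn a coated sample plate over against the turning stop

## Robot

A 6-joint arm with a two-finger parallel gripper is mounted at the origin on the work surface. World frame = base frame: x ahead of the robot, y to its left, z up, the work surface at z = 0. Lengths are in mm, angles in rad, forces in N, time in s.
With the tool pointing down it reaches from about 300 to 775 mm from the base axis. Payload 14.6 kg.
Tool frame: the origin (TCP) lies midway between the tips of the shut fingers; the grasp point (between the pads) lies 19 mm behind it; z points along the fingers, y is the direction in which the jaws open and shut (so a half turn about z gives the same grasp; the last joint's range is limited). The gripper opens to 94 mm and grips with 3 to 60 N. Pads are 16 mm wide; open, the fingers measure 119 mm over their backs; the gripper's body (75 mm by 177 mm) begins 78 mm behind the grasp point.
Start: joints at [-1.335, 0.3, 1.521, -0, 1.321, -0.067], TCP at [164, -524.97, 205.446] pointing down, gripper open.
Joint ranges: [-3.03, 3.03], [-0.79, 2.21], [0.23, 2.52], [-1.04, 4.18], [0, 3.07], [-2.55, 2.55]. Speed limits (rad/s): [2.22, 2.22, 2.57, 3.14, 3.14, 3.14].

## Interface

Orientations are given as [roll, pitch, yaw] about the fixed x, y, z axes, in that order (R = Rz(yaw) Ry(pitch) Rx(roll)).
In Python, from cell import manip, camera gives the robot as it stands. The module is installed in compiled form; this text tells all that it offers.
- The arm moves only by the tool jog_arm, never from a script. Its argument "commands" is a list of rows, each a list of 7 numbers: the shift along the world's x, y, z in units of 1 m (1.0 is 1 m), then the turn, a rotation vector about the world's x, y, z in units of 120 degrees (1.0 is 120 degrees), then the opening, from 0 (shut) to 1 (fully open). In form: [[x, y, z, ax, ay, az, grip], ...]. A call has exactly 10 rows; each row is the pose to reach, as a shift and turn from the pose commanded when the call began; what a row does not reach only later rows make up. A row lasts 1/8 s, in which the tool goes at most 62.5 mm and 10.7 degrees, less where a joint would pass 70% of its speed; a pose out of reach is approached as far as the arm can. A call with a number of a shift or a turn outside -1 to 1 is refused whole. A call with a gripper value outside its range is refused whole. The fingers move at their own pace and stop on an object; "grip_force" is the grip in N (left out, the last holds). Time passes only in rows, so rows that repeat a pose let the fingers close, or fill a call up. It gives the time, the measured TCP pose, the force and the opening at its end, in the units of the state.
- manip.read_state(): the state, without advancing time (a new reading comes with each control period).
- camera(name): name is "side" or "top" or "wrist"; returns a dict with "pixels" (400x640x3 uint8, blue, green, red), "vertical_fov" (degrees; the focal length in pixels is half the picture's height over the tangent of half this angle, whatever the lens; pixels are square), "cx", "cy" (the principal point, pixels), "rvec" (rotation vector, rad) and "tvec" (3), from world to camera coordinates, as OpenCV has them. Camera axes: x right, y down, z forward; pixel columns grow to the right and rows downward; lengths in mm; the calibration is good to about 2 mm. A picture is of the moment at which its call begins. There is no depth.
- manip.sign_off(): hands the job in, once; it reports no verdict.
The state is a dict: "clock": time; "joints": joint angles; "qd": joint speeds; "effort": joint torques, N m; "eef_pos": TCP position; "eef_rot": TCP orientation; "wrist_force": force on the tool from outside, world axes, zero at the start; "moment": the same for the moment, N m; "finger_gap": finger opening in mm.
Only numpy, scipy, OpenCV 4.12 (cv2) and the standard library are available. Lean on these libraries where they do the work, as an engineer would, in place of code of your own. Each camera call takes 0.05 s, during which the arm holds its last target.

## Task

The sample plate lies with its bare metal face up in front of the orange turning stop; turn it over so that its blue face is up. Without picking it up at any time, push the plate along the bench against the stop until its front edge climbs and it leans steeply on the stop, then go behind the leaning plate and push its top back over, so that it falls and lies flat on the bench in front of the stop. Leave the bottle, the jar and the steel ring alone.

Things in the scene. Friction and masses are not known exactly. Their poses are not given: they have to be found in the camera images.
- plate: Loose sample plate, 100 x 80 x 8 mm, about 0.17 kg, all aluminium, bare silver on one large face and blue on the other. Origin at its centre. Its x axis runs along the 100 mm length (pointing roughly at the stop at the start), y along the 80 mm width, z out of the bare face (up at the start, down when the job is done).
- lead_edge (a point): Middle of the plate's 80 mm wide end edge at its own +x, the one next to the stop at the start, half-way through the thickness.
- trail_edge (a point): Middle of the plate's other 80 mm wide end edge, at its own -x, half-way through the thickness.
- side_left (a point): Middle of the plate's long edge at its own +y.
- side_right (a point): Middle of the plate's long edge at its own -y.
- stop: Orange turning stop fixed to the bench, 120 mm wide along its y. Origin on the bench at the middle of its foot line; x points from the foot into the stop, away from the plate, z up. Its face steepens in three flat facets, (distance behind the foot, height) in mm: (0,0), (20,16), (32,34), (41,52). The back wall ends 49 mm behind the foot; a flange 6 mm high reaches 78 mm behind it.
- ridge (a point): Middle of the stop's top ridge, 52 mm above the bench and 41 mm behind the foot. A plate pushed until its trailing edge reaches the foot leans on this ridge at about 50 degrees and stays there by itself; its top edge is then about 79 mm high and 62 mm behind the foot.
- amber_bottle: Bystander: brown bottle with a white cap, 64 mm across, 170 mm high, standing loose. Origin at the centre of its underside.
- jar: Bystander: white jar with a green cap, 50 mm across, 60 mm high, standing loose. Origin at the centre of its underside.
- flange_ring: Bystander: flat steel ring, 60 mm across, 12 mm high, lying loose. Origin at the centre of its underside.
Things that resemble listed ones, but are neither listed nor needed, are in the scene too. There is more than one size of the plate; the job needs the largest. Of the things that look like the stop, take the one that is farthest to the robot's right at the start.

How it is judged:
By the outcome, as a careful person would: the job done as asked, in the order asked, and still so for the second after the job is handed in, with the robot touching nothing.
It also fails if it takes over 54 s, if anything falls off the work surface, if the arm or the gripper's body presses on something with over 40 N, if the wrist force passes 120 N, or if a joint passes its speed limit or range.

## Working session

There is one attempt and no reset: what is moved stays moved. The work goes in short steps, Python scripts to look and compute and a tool call to move; the robot and the scene stay as the last step left them, time stands still between calls to the robot, and variables do not carry over. Pictures are saved under pics/ and viewed, and the job is handed in when it is done.

Besides the shell and the picture viewer there is one more tool, called after "Request:" in YAML: its name, and indented under it one key for each argument. jog_arm: Moves the arm, as the interface text tells. Its arguments: {"type":"object","properties":{"commands":{"type":"array","items":{"type":"array","items":{"type":"number"}}},"grip_force":{"type":"number"}},"required":["commands"]}

```bash
ls; mkdir -p pics
cat > h.py <<'E'
import numpy as np, cv2
from cell import manip, camera
def snap(name,fn):
    c=camera(name); cv2.imwrite('pics/'+fn,c['pixels']); return c
def cam(c):
    f=200/np.tan(np.radians(c['vertical_fov'])/2)
    K=np.array([[f,0,c['cx']],[0,f,c['cy']],[0,0,1.]]); R=cv2.Rodrigues(np.array(c['rvec'],float))[0]
    return K,R,np.array(c['tvec'],float).ravel()
def ray(c,uv,z):
    K,R,t=cam(c); o=-R.T@t; uv=np.atleast_2d(uv).astype(float)
    d=np.c_[uv,np.ones(len(uv))]@np.linalg.inv(K).T@R
    return o+d*((z-o[2])/d[:,2])[:,None]
def proj(c,P):
    K,R,t=cam(c); q=(np.atleast_2d(P)@R.T+t)@K.T; return q[:,:2]/q[:,2:]
E
python3 - <<'E'
from h import *
for n in ["top","side","wrist"]:
    c=snap(n,n+'0.png'); K,R,t=cam(c); print(n,K[0,0],c['cx'],c['cy'],-R.T@t)
print(manip.read_state())
E
```

```text
pics
top 417.4224401195201 322.79578741699277 203.2861645579895 [459.98878996  66.52706356 945.96701264]
side 401.3396757487503 322.0737771336582 203.16533959650047 [330.87301276 847.52744028 641.00953702]
wrist 338.75414500499613 326.1780467326928 196.799200029677 [ 230.48344453 -503.99373368  384.46208169]
{'clock': 0.15, 'joints': array([-1.33460093e+00,  3.00334216e-01,  1.52140885e+00, -2.28141310e-05,
        1.32072027e+00, -6.65613259e-02]), 'qd': array([-0.00049595, -0.00286539, -0.00302648,  0.00158612,  0.0008982 ,
       -0.00092132]), 'effort': array([ 6.04325560e-04, -5.31961441e+01, -3.52820742e+01,  7.08259922e-02,
        2.35850253e-02, -6.45348700e-05]), 'eef_pos': array([ 163.95016   , -524.79190134,  205.03428319]), 'eef_rot': array([-3.14072243e+00, -3.58606289e-05,  3.02762361e-01]), 'wrist_force': array([-0.4070744 ,  0.00406015, -0.44684293]), 'moment': array([-0.00505333, -0.00499395,  0.0093281 ]), 'finger_gap': 93.98541550980094}
```

View pics/top0.png

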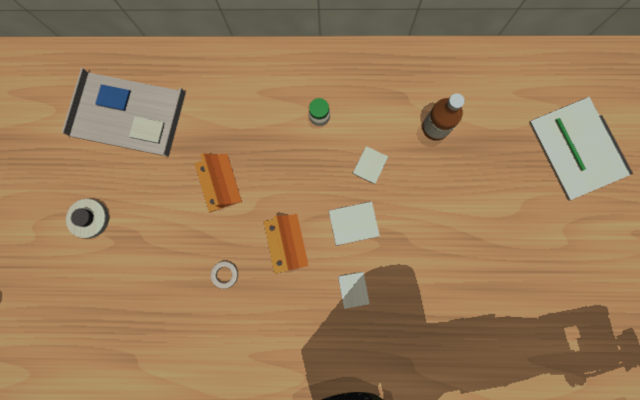

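View pics/side0.png

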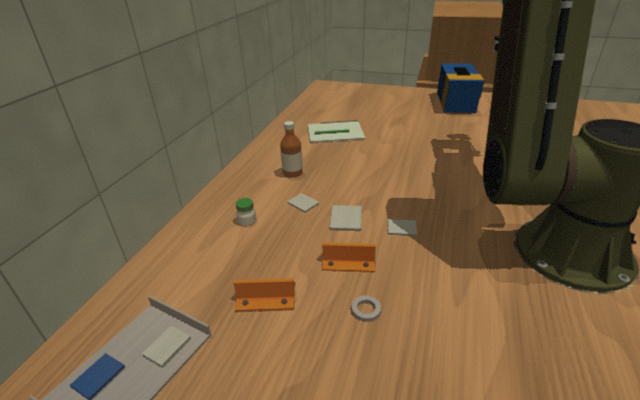

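View pics/wrist0.png

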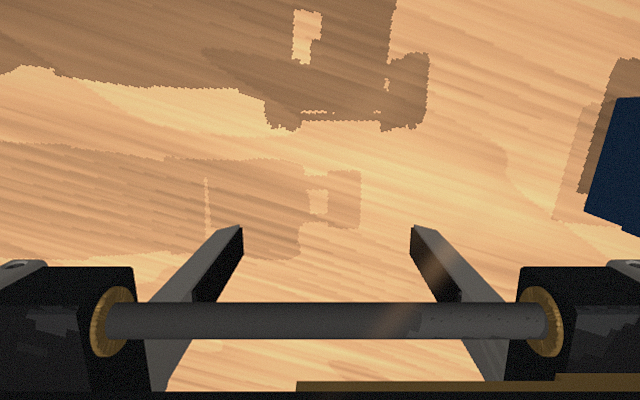

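Candidates seen in the top view:
- **Plates:** (354,223) is large; (370,165) and (354,290) are small. The tray pad (146,129) and notebook (580,148) are not plates.
- **Stops:** (287,243) and (218,181).

I choose the plate at (354,223), the largest, and the stop at (287,243), which is farthest to the robot's right (+x is up and +y is left in the picture). Next I measure both.

Run:
```python
from h import *
c=camera('top'); im=c['pixels']
cr=im[130:320,190:410]; cv2.imwrite('pics/crop0.png',cv2.resize(cr,None,fx=3.1,fy=3.1,interpolation=cv2.INTER_CUBIC))
hsv=cv2.cvtColor(im,cv2.COLOR_BGR2HSV)
def blobs(m,z,mina=200):
    cs,_=cv2.findContours(m.astype(np.uint8)*255,cv2.RETR_EXTERNAL,cv2.CHAIN_APPROX_NONE)
    for k in cs:
        if cv2.contourArea(k)<mina: continue
        r=cv2.minAreaRect(k); b=cv2.boxPoints(r); P=ray(c,b,z)[:,:2]
        print(np.round(r[0]),np.round(P).tolist(),'mean',np.round(P.mean(0),1),'sides',np.round([np.linalg.norm(P[0]-P[1]),np.linalg.norm(P[1]-P[2])],1))
print('plates');m=(hsv[...,1]<60)&(hsv[...,2]>100); blobs(m,8)
print('stops');m=(hsv[...,1]>195)&(hsv[...,0]<20)&(hsv[...,2]>100); blobs(m,0)
print('bottle,jar',ray(c,[[455,102]],170),ray(c,[[319,107]],60),ray(c,[[224,275]],12))
print(hsv[240:246,268:310:4].tolist()[0])
```

```text
plates
[353. 290.] [[427.0, 51.0], [437.0, -5.0], [367.0, -17.0], [356.0, 38.0]] mean [396.7  16.8] sides [57.1 71.7]
[224. 274.] [[456.0, 334.0], [457.0, 276.0], [400.0, 274.0], [399.0, 332.0]] mean [428.1 304.1] sides [58.4 57.1]
[354. 223.] [[573.0, 74.0], [595.0, -25.0], [515.0, -42.0], [493.0, 56.0]] mean [544.2  15.7] sides [101.4  81.3]
[ 85. 218.] [[595.0, 676.0], [595.0, 588.0], [508.0, 581.0], [508.0, 668.0]] mean [551.5 627.9] sides [88.2 87.3]
[370. 164.] [[659.0, 19.0], [724.0, -13.0], [698.0, -63.0], [634.0, -31.0]] mean [678.7 -22.2] sides [71.4 56.5]
[580. 148.] [[783.0, -392.0], [854.0, -529.0], [658.0, -607.0], [591.0, -473.0]] mean [ 721.4 -500.2] sides [154.6 210.2]
[125. 112.] [[745.0, 681.0], [913.0, 663.0], [862.0, 424.0], [698.0, 448.0]] mean [804.4 554.1] sides [168.8 244.2]
stops
[288. 242.] [[558.0, 190.0], [563.0, 167.0], [446.0, 139.0], [441.0, 162.0]] mean [502.  164.5] sides [ 23.6 120.3]
[218. 179.] [[703.0, 364.0], [712.0, 336.0], [588.0, 296.0], [580.0, 323.0]] mean [645.9 329.9] sides [ 28.5 129.9]
bottle,jar [[ 764.66991698 -171.35660505  170.        ]] [[796.05736892  94.45548566  60.        ]] [[425.94191231 302.94225032  12.        ]]
[[18, 172, 176], [18, 175, 176], [18, 173, 177], [18, 175, 176], [11, 197, 140], [11, 197, 158], [11, 196, 159], [13, 191, 175], [13, 191, 175], [15, 121, 175], [14, 123, 176]]
```

View pics/crop0.png

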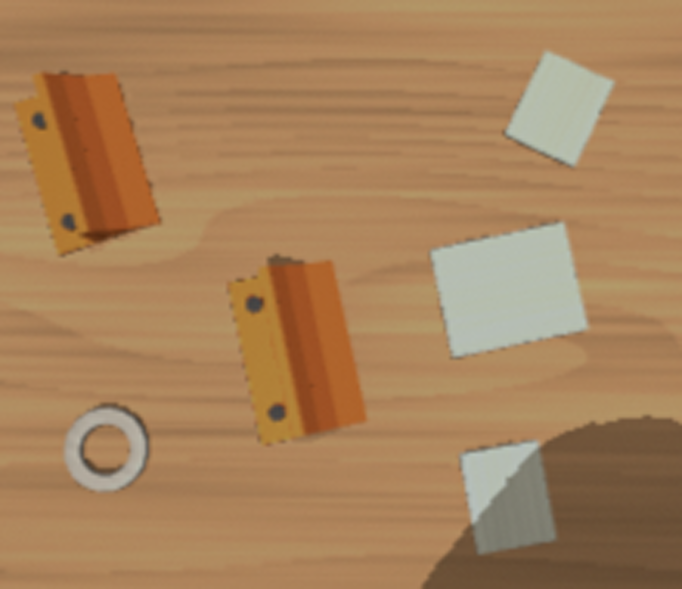

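The crop shows the chosen plate as the largest of three, at crop (510,290). The chosen stop's foot line runs from crop (333,262) to (366,420), facing the plate. The dark facet on its left is the shaded part by the ridge, and the flange with bolts lies further left. Next I compute the frames.

Run:
```python
from h import *
c=camera('top')
P=ray(c,[[190+333/3.1,130+262/3.1],[190+366/3.1,130+420/3.1]],0)[:,:2]
print(P,np.linalg.norm(P[0]-P[1])); d=P[0]-P[1]; d/=np.linalg.norm(d); print('foot mid',P.mean(0)); 
sx=np.array([-d[1],d[0]]); print('stop x',sx,np.degrees(np.arctan2(sx[1],sx[0])))
F=ray(c,[[190+228/3.1,130+283/3.1],[190+262/3.1,130+444/3.1]],6)[:,:2]; print('flange end',(F.mean(0)-P.mean(0))@sx,(F.mean(0)-P.mean(0))@d)
q=np.array([[573,74],[595,-25],[515,-42],[493,56.]]); px=(q[0]-q[1]);px/=np.linalg.norm(px)
print('plate x ang',np.degrees(np.arctan2(px[1],px[0])))
pc=np.array([544.2,15.7])-P.mean(0); print('plate in stop frame',pc@sx,pc@d)
for n,(a,b) in {'start behind':(-165,0)}.items(): print(n,P.mean(0)+a*sx+b*d)
```

```text
[[563.06972479 143.18374691]
 [448.23952571 117.37079365]] 117.69572285179525
foot mid [505.65462525 130.27727028]
stop x [-0.21931938  0.97565312] 102.66906021205618
flange end 77.0884140263188 -0.18702430950435417
plate x ang 102.52880770915151
plate in stop frame -120.2414188966689 12.477898922359708
start behind [541.84232337 -30.70549434]
```

Request:
jog_arm:
  commands:
    - [0.03,0.035,0,0,0,0.06,0.35]
    - [0.08,0.09,0,0,0,0.14,0.35]
    - [0.13,0.15,0,0,0,0.22,0.35]
    - [0.18,0.21,0,0,0,0.3,0.35]
    - [0.23,0.27,0,0,0,0.38,0.35]
    - [0.28,0.33,0,0,0,0.46,0.35]
    - [0.33,0.385,0,0,0,0.54,0.35]
    - [0.37,0.43,0,0,0,0.62,0.35]
    - [0.39,0.455,0,0,0,0.68,0.35]
    - [0.397,0.462,0,0,0,0.712,0.35]

```text
clock: 1.5
eef_pos: [561.7, -61.6, 205.5]
eef_rot: [3.141, 0.0, 1.797]
wrist_force: [0.6, -0.5, 0.8]
finger_gap: 32.9
```

Request:
jog_arm:
  commands:
    - [0,0,-0.03,0,0,0,0.35]
    - [0,0,-0.07,0,0,0,0.35]
    - [0,0,-0.11,0,0,0,0.35]
    - [0,0,-0.15,0,0,0,0.35]
    - [0,0,-0.18,0,0,0,0.35]
    - [0,0,-0.195,0,0,0,0.35]
    - [0,0,-0.2,0,0,0,0.35]
    - [0,0,-0.203,0,0,0,0.35]
    - [0,0,-0.203,0,0,0,0.35]
    - [0,0,-0.203,0,0,0,0.35]

```text
clock: 2.75
eef_pos: [560.9, -63.5, 3.1]
eef_rot: [3.141, 0.0, 1.794]
wrist_force: [0.5, -0.0, 0.2]
finger_gap: 32.8
```

Run:
```python
from h import *
print(manip.read_state()['eef_pos'],manip.read_state()['wrist_force'])
a=snap('top','t1.png')['pixels'][130:320,220:440];b=camera('side')['pixels'][170:360,250:470]
cv2.imwrite('pics/a1.png',cv2.resize(np.hstack([a,b]),None,fx=1.8,fy=1.8,interpolation=cv2.INTER_CUBIC))
```

```text
[560.94281489 -63.47520622   3.09633406] [ 0.4598941  -0.00531379  0.18302796]
```

View pics/a1.png

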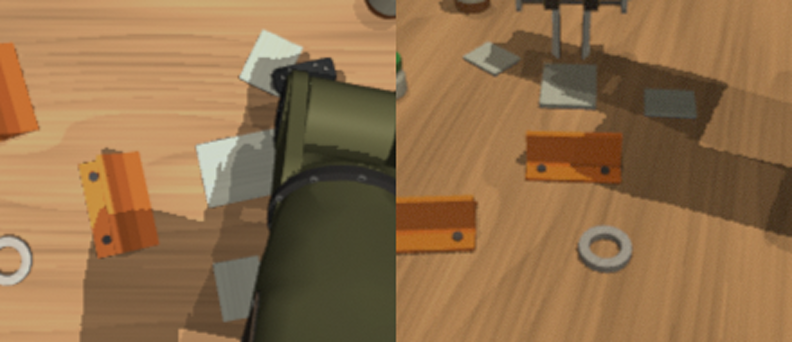

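The fingers are down, centred behind the plate's trailing edge at side-crop (570,50). Now I push about 110 mm.

Request:
jog_arm:
  commands:
    - [-0.0018,0.008,0,0,0,0,0.35]
    - [-0.0044,0.0195,0,0,0,0,0.35]
    - [-0.007,0.031,0,0,0,0,0.35]
    - [-0.0096,0.043,0,0,0,0,0.35]
    - [-0.0123,0.0547,0,0,0,0,0.35]
    - [-0.015,0.0664,0,0,0,0,0.35]
    - [-0.0175,0.078,0,0,0,0,0.35]
    - [-0.0202,0.09,0,0,0,0,0.35]
    - [-0.0228,0.1015,0,0,0,0,0.35]
    - [-0.0241,0.1073,0,0,0,0,0.35]

```text
clock: 4.1
eef_pos: [536.3, 44.6, 2.4]
eef_rot: [-3.142, 0.0, 1.794]
wrist_force: [1.4, -1.6, -0.1]
finger_gap: 32.9
```

```bash
cat > look.py <<'E'
from h import *; import sys
st=manip.read_state();p=st['eef_pos'][:2]-np.array([505.65,130.28]);s=np.array([-.2193,.9757]);d=np.array([.9757,.2193])
print('tcp s,d',p@s,p@d,st['eef_pos'],st['wrist_force'])
a=camera('top')['pixels'][130:320,220:440];b=camera('side')['pixels'][150:340,250:470]
cv2.imwrite('pics/'+sys.argv[1],cv2.resize(np.hstack([a,b]),None,fx=1.8,fy=1.8,interpolation=cv2.INTER_CUBIC))
E
python3 look.py a2.png
```

```text
tcp s,d -90.35229548582471 11.153715411154169 [536.34439151  44.57638677   2.42564666] [ 1.41157506 -1.57653885 -0.09643793]
```

View pics/a2.png

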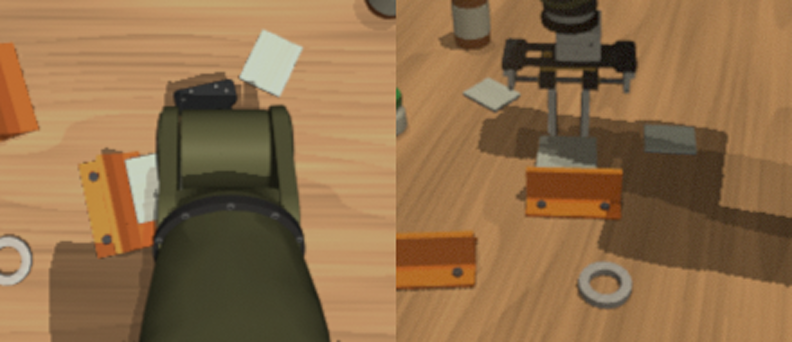

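The plate is square to the stop with its front edge on the first facet (side-crop (567,155)). I continue, slower.

Request:
jog_arm:
  commands:
    - [-0.0011,0.005,0,0,0,0,0.35]
    - [-0.0025,0.011,0,0,0,0,0.35]
    - [-0.004,0.018,0,0,0,0,0.35]
    - [-0.0056,0.025,0,0,0,0,0.35]
    - [-0.0072,0.032,0,0,0,0,0.35]
    - [-0.0088,0.039,0,0,0,0,0.35]
    - [-0.0103,0.046,0,0,0,0,0.35]
    - [-0.0119,0.053,0,0,0,0,0.35]
    - [-0.013,0.058,0,0,0,0,0.35]
    - [-0.0135,0.06,0,0,0,0,0.35]

```text
clock: 5.45
eef_pos: [522.9, 104.2, 2.4]
eef_rot: [-3.142, 0.0, 1.794]
wrist_force: [0.4, -0.8, -1.1]
finger_gap: 32.7
```

```bash
python3 look.py a3.png
```

```text
tcp s,d -29.231218465001582 11.137510887467231 [522.92584203 104.20372009   2.43517065] [ 0.43881361 -0.75448913 -1.13373173]
```

View pics/a3.png

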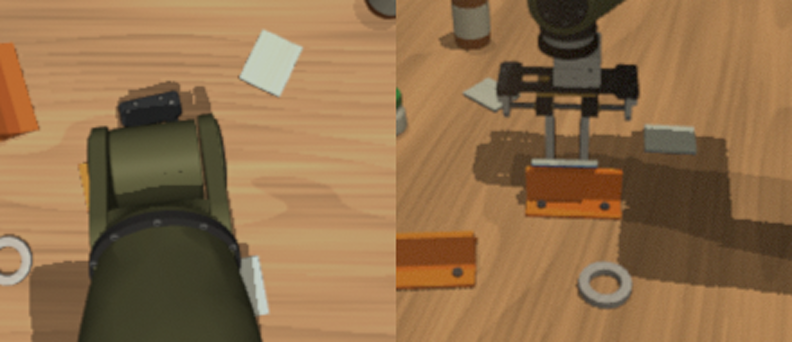

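The plate's front edge has risen to the ridge (side-crop (565,163)). The last 15 mm bring its trailing edge to the foot.

Request:
jog_arm:
  commands:
    - [-0.0006,0.0025,0,0,0,0,0.35]
    - [-0.0011,0.005,0,0,0,0,0.35]
    - [-0.0017,0.0075,0,0,0,0,0.35]
    - [-0.0022,0.01,0,0,0,0,0.35]
    - [-0.0027,0.012,0,0,0,0,0.35]
    - [-0.0031,0.0137,0,0,0,0,0.35]
    - [-0.0034,0.015,0,0,0,0,0.35]
    - [-0.0034,0.015,0,0,0,0,0.35]
    - [-0.0034,0.015,0,0,0,0,0.35]
    - [-0.0034,0.015,0,0,0,0,0.35]

```text
clock: 6.8
eef_pos: [519.8, 118.4, 2.6]
eef_rot: [3.141, 0.001, 1.794]
wrist_force: [0.7, -6.9, 1.5]
finger_gap: 32.6
```

```bash
python3 look.py a4.png
```

```text
tcp s,d -14.730861332703554 11.241922929284769 [519.84804394 118.3734403    2.62241085] [ 0.67207572 -6.87342513  1.46790413]
```

View pics/a4.png

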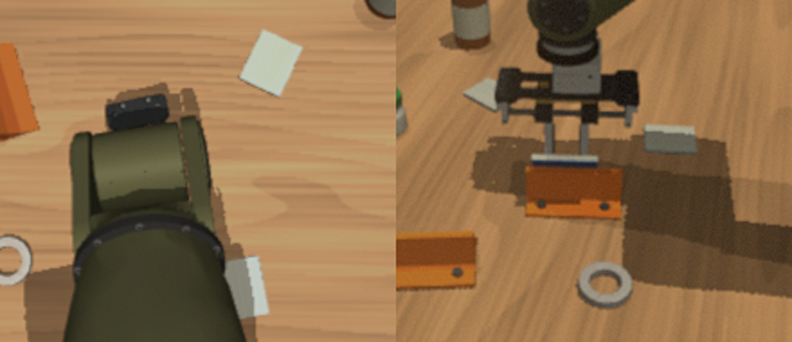

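The trailing edge is at the foot (contact force rose to 7 N), and the blue underside shows above the ridge at side-crop (565,162). I retreat, rise and check that it stays.

Request:
jog_arm:
  commands:
    - [0.001,-0.0045,0,0,0,0,0.35]
    - [0.004,-0.018,0,0,0,0,0.35]
    - [0.008,-0.036,0.005,0,0,0,0.35]
    - [0.011,-0.05,0.02,0,0,0,0.35]
    - [0.012,-0.054,0.05,0,0,0,0.35]
    - [0.012,-0.054,0.09,0,0,0,0.35]
    - [0.012,-0.054,0.12,0,0,0,0.35]
    - [0.01,-0.045,0.14,0,0,0,0.35]
    - [0.005,-0.02,0.145,0,0,0,0.35]
    - [0,0,0.145,0,0,0,0.35]

```text
clock: 8.15
eef_pos: [519.9, 118.8, 149.2]
eef_rot: [3.139, 0.0, 1.793]
wrist_force: [-0.4, 0.2, -0.6]
finger_gap: 33.2
```

Request:
jog_arm:
  commands:
    - [-0.004,0.018,0,0,0,0,0.35]
    - [-0.011,0.048,0,0,0,0,0.35]
    - [-0.018,0.08,0,0,0,0,0.35]
    - [-0.025,0.11,0,0,0,0,0.35]
    - [-0.028,0.125,0,0,0,0,0.35]
    - [-0.0285,0.127,-0.01,0,0,0,0.35]
    - [-0.0285,0.127,-0.035,0,0,0,0.35]
    - [-0.0285,0.127,-0.065,0,0,0,0.35]
    - [-0.0285,0.127,-0.08,0,0,0,0.35]
    - [-0.0285,0.127,-0.083,0,0,0,0.35]

```text
clock: 9.4
eef_pos: [491.0, 245.2, 63.7]
eef_rot: [-3.14, 0.0, 1.793]
wrist_force: [-0.2, 0.3, 0.0]
finger_gap: 33.2
```

```bash
python3 look.py a5.png
```

```text
tcp s,d 115.36751052929424 10.935174340432892 [491.0205685  245.23262499  63.72848451] [-0.22317691  0.28869414  0.01657757]
```

View pics/a5.png

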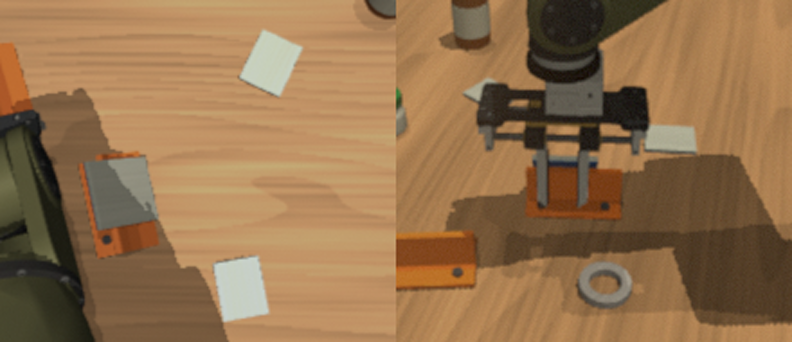

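The plate stays leaning by itself (top-crop (120,190)), and the fingers are behind it with tips at z = 64. Now I push its top back along an arc.

Request:
jog_arm:
  commands:
    - [0.0044,-0.0195,0,0,0,0,0.35]
    - [0.0083,-0.0371,0,0,0,0,0.35]
    - [0.011,-0.0488,0.001,0,0,0,0.35]
    - [0.0136,-0.0605,0.008,0,0,0,0.35]
    - [0.0164,-0.0732,0.014,0,0,0,0.35]
    - [0.0193,-0.0859,0.018,0,0,0,0.35]
    - [0.0221,-0.0985,0.02,0,0,0,0.35]
    - [0.0246,-0.1093,0.022,0,0,0,0.35]
    - [0.0263,-0.1171,0.022,0,0,0,0.35]
    - [0.0272,-0.121,0.022,0,0,0,0.35]

```text
clock: 10.75
eef_pos: [518.3, 124.4, 86.3]
eef_rot: [-3.141, 0.0, 1.794]
wrist_force: [0.2, 0.3, -0.3]
finger_gap: 33.0
```

```bash
python3 look.py a6.png
```

```text
tcp s,d -8.479284321708208 11.111151571345852 [518.34960383 124.4439221   86.30146932] [ 0.17215792  0.2730604  -0.30962463]
```

View pics/a6.png

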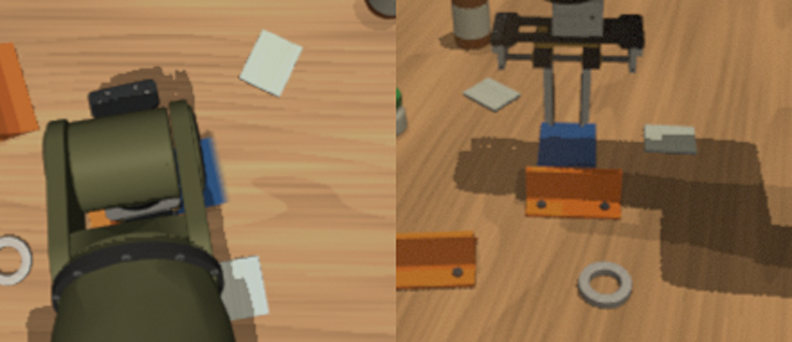

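Blue is now up (side-crop (567,145)); it may still be falling in the top view. I raise the arm and move clear.

Request:
jog_arm:
  commands:
    - [0,0,0.03,0,0,0,0.35]
    - [0,0,0.07,0,0,0,0.35]
    - [-0.01,0.03,0.1,0,0,0,0.35]
    - [-0.02,0.08,0.12,0,0,0,0.35]
    - [-0.04,0.13,0.12,0,0,0,0.35]
    - [-0.06,0.18,0.12,0,0,0,0.35]
    - [-0.08,0.22,0.12,0,0,0,0.35]
    - [-0.09,0.24,0.12,0,0,0,0.35]
    - [-0.09,0.24,0.12,0,0,0,0.35]
    - [-0.09,0.24,0.12,0,0,0,0.35]

```text
clock: 12.1
eef_pos: [428.5, 364.4, 206.3]
eef_rot: [-3.141, 0.0, 1.794]
wrist_force: [1.3, -1.1, -0.2]
finger_gap: 33.1
```

```bash
python3 look.py a7.png
python3 - <<'E'
from h import *
c=snap('top','t7.png'); im=c['pixels']; hsv=cv2.cvtColor(im,cv2.COLOR_BGR2HSV)
m=((hsv[...,0]>95)&(hsv[...,0]<130)&(hsv[...,1]>100)).astype(np.uint8); m[:, :200]=0
k=max(cv2.findContours(m,0,1)[0],key=cv2.contourArea); b=cv2.boxPoints(cv2.minAreaRect(k)); P=ray(c,b,8)[:,:2]
s=np.array([-.2193,.9757]);d=np.array([.9757,.2193]);Q=P-[505.65,130.28]
print(b.round(),P.round(),'s',(Q@s).round(1),'d',(Q@d).round(1),np.linalg.norm(P[0]-P[1]),np.linalg.norm(P[1]-P[2]))
E
```

```text
tcp s,d 245.3785787235282 -23.919814560332377 [428.506316   364.43083409 206.34736484] [ 1.25922389 -1.1422769  -0.22339131]
[[304. 216.]
 [347. 206.]
 [354. 240.]
 [312. 250.]] [[559. 127.]
 [581.  31.]
 [505.  14.]
 [483. 109.]] s [ -15.3 -113.5 -113.2  -16.1] d [ 51.4  51.9 -26.1 -26.5] 98.15758281851123 77.95580573116777
```

View pics/a7.png

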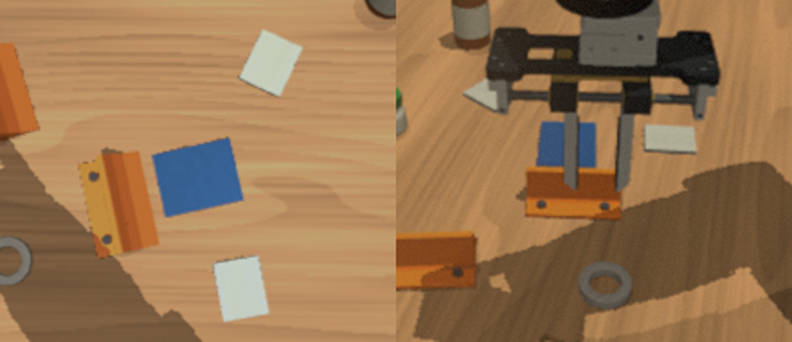

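View pics/t7.png

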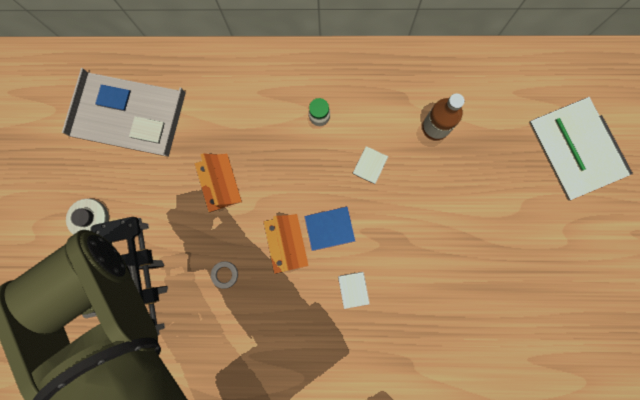

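The plate lies flat with its blue face up at top (330,228), 15 mm clear of the foot. It measures 98 x 78 mm. The bottle, jar and ring are unmoved, and the arm is clear.

```bash
python3 -c "
from h import *
print(manip.sign_off())"
```

```text
the job is handed in; nothing more can be done
None
```

The plate is turned over: it lies flat on the bench in front of the chosen stop with its blue face up, and the job is handed in.

- **Push and climb:** I pushed the plate from its trailing edge, without gripping it, until that edge reached the foot of the stop. It then leaned on the ridge by itself.
- **Turn over:** With the fingers behind the leaning plate, I pushed its top back along an arc, and it fell blue side up.
- **Last checks:** The plate's near edge is about 15 mm in front of the foot, square to it. It measures 98 x 78 mm in the image against 100 x 80 mm, so it is lying flat. The bottle, jar and ring are where they were at the start.
- **Limits:** The clock read 12.1 s at the last move. The highest wrist force reported was about 7 N, while pushing against the stop. The tool was clear of everything at hand-in.

No check failed or disagreed. I did not measure the lean angle; I only saw in the pictures that the plate stayed up.

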